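# Hold the dark check glass in the smoke meter's light path

### The job

Check the diesel smoke meter with its darkest check glass. First zero the meter with nothing in the light path: press the green button on the handset fully down and let it up again. Then lift the darkest of the three glasses out of the wooden block, touching it with the fingers on its two frosted sides only, and hold it upright about midway between the two lenses of the measuring head, polished faces square to the beam, with the beam going through the lower half of the glass and centred on its width; do not touch the head with glass or robot, disturb nothing else, and finish while still holding the glass there.

Things in the scene. Friction and masses are not known exactly. Their poses are not given: they have to be found in the camera images.
- dark_mid (a point): centre (half-way up) of the darkest, nearly black check glass: upright solid bar 14 x 30 x 80 mm (x, y, z), about 85 g, 56 mm of it showing above the block. x is square to the two polished black faces (26 mm wide, not to be touched); y is square to the two pale grey frosted sides (2 mm thick layer, 30 mm apart, 14 mm wide), the only faces to grip. Pulls freely straight up.
- pale_mid (a point): centre of the pale, almost clear check glass, same size and axes; a bystander that stays in its pocket
- medium_mid (a point): centre of the middle grey check glass, same size and axes; a bystander that stays in its pocket
- dark_glass: the darkest check glass itself; origin at the centre of its underside, axes as dark_mid
- block: fixed light wooden block, 170 x 84 x 36 mm, origin at the centre of its underside, z up. Three pockets in a row along its x axis, 50 mm apart, 24 mm deep, with 1.5 mm play around each glass; which glass is in which pocket varies. The glasses' axes lie along the block's axes.
- head: fixed measuring head, origin under its foot (110 x 170 mm). Yoke 230 mm long along y, top at 76 mm; two cheeks to 170 mm height carry two coaxial black barrels, 42 mm across, 50 to 140 mm either side of the middle. Lamp (bright green lens) at +y, receiver (dull lens) at -y, free gap 100 mm between them. Thin antenna over the barrel at -y, to 193 mm height.
- beam (a point): point of the light path midway between the two lenses, 145 mm above the table, on the barrels' common axis; the beam is about 10 mm across and runs along this frame's y axis (level, turned with the head); z is up. The yoke lies 69 mm below.
- handset: fixed black and orange handset 130 x 84 x 48 mm (x, y, z), origin at the centre of its underside, with a screen and a short antenna (to 89 mm height, at x +55, y +34 mm) at its far end
- zero_top (a point): centre of the top of the green zero button (26 mm across), about 66 mm above the table when up; it moves down with the button
- zero (a joint): travel of the zero button in m: 0 up, 0.006 fully down; pressed straight down, needs about 5 N, springs back up by itself
- oiler: amber squeeze oil bottle 66 mm across, 183 mm tall, a loose bystander; origin under its centre
- spanner: combination spanner 270 mm long lying on the table, a loose bystander; origin under its middle
- socket: steel socket 42 mm across, 40 mm tall, a loose bystander; origin under its centre
- flange: dark steel drive flange 90 mm across, 30 mm tall, a loose bystander; origin under its centre
- injector: steel injector 118 mm long, 25 mm high, lying on the table, a loose bystander; origin under its middle
Mind the look-alikes: they are no part of the job. What is shaped like the dark_glass but yellow is not meant.

How it is judged:
On the way, in this order (a step that is already met when the one before it is completed fails the run):
1. the zero button is pressed down while the light path is empty (value of joint zero above 0.0045 m and distance between dark_mid and beam above 0.12 m and distance between the grasp point and beam above 0.1 m), for 0.05 s.
2. the dark glass is held by both frosted sides, square in the light path, carried by nothing else (x of dark_mid in the frame of beam between -0.008 and 0.008 m and y of dark_mid in the frame of beam between -0.025 and 0.025 m and z of dark_mid in the frame of beam between 0 and 0.034 m and angle between the x axis of dark_mid and the y axis of beam, either way round below 0.2 rad and angle between dark_mid's own z axis and vertical below 0.2 rad and contact force between the fingers and dark_glass_c1 above 0.5 N and contact force between the fingers and dark_glass_c2 above 0.5 N and contact force between dark_glass and head below 0.2 N and contact force between dark_glass and block below 0.2 N and contact force between dark_glass and handset below 0.2 N), for 0.3 s.
At the end, for the whole second after the job is handed in: Fingers hold the dark glass still by both frosted sides, clear of all else: centre within 8 mm sideways and 25 mm along the beam of the gap's middle, 0 to 34 mm above the beam; polished faces square to the beam and glass upright, each within 0.2 rad; button up again (all of step 2 and linear speed of dark_glass below 0.03 m/s and value of joint zero below 0.002 m); the arm keeps its last pose, push and grip.
It fails at once if a finger touches the dark glass anywhere but on its frosted sides (over 0.5 N) (contact force between the fingers and dark_glass_c0 above 0.5 N).
It fails at once if the measuring head is touched by the glass or the robot (over 0.5 N) (contact force between any of dark_glass, the fingers, the arm and head above 0.5 N).
It fails at once if the zero button is pressed while the glass is at the light path (value of joint zero above 0.003 m and distance between dark_mid and beam below 0.09 m).
It fails at once if another check glass is moved (over 6 mm) (distance of any of pale_mid, medium_mid from where it was at the start of the episode above 0.006 m).
It fails at once if a bystander is moved (over 15 mm) (distance of any of oiler, spanner, socket, flange, injector from where it was at the start of the episode above 0.015 m).
It also fails if it takes over 58 s, if anything falls off the work surface, if the arm or the gripper's body presses on something with over 40 N, if the wrist force passes 120 N, or if a joint passes its speed limit or range.

### The arm

A 6-joint arm with a two-finger parallel gripper is mounted at the origin on the work surface. World frame = base frame: x ahead of the robot, y to its left, z up, the work surface at z = 0. Lengths are in m, angles in rad, forces in N, time in s.
With the tool pointing down it reaches from about 0.3 to 0.875 m from the base axis. Payload 6.4 kg.
Tool frame: the origin (TCP) lies midway between the tips of the shut fingers; the grasp point (between the pads) lies 19 mm behind it; z points along the fingers, y is the line along which they close (so a half turn about z gives the same grasp; the last joint's range is limited). The gripper opens to 85 mm and grips with 20 to 120 N. Pads are 22 mm wide; open, the fingers measure 114 mm over their backs; the gripper's body (76 mm by 85 mm) begins 54 mm behind the grasp point. The pads swing forward as they close: fully open they stand 13 mm farther back than shut.
Start: joints at [-1.556, 0.181, 1.607, -0, 1.354, -0.206], TCP at [0.126, -0.561, 0.231] pointing down, gripper open.
Joint ranges: [-2.99, 2.99], [-0.89, 2.07], [0.3, 2.58], [-1.14, 4.28], [0, 2.63], [-3.12, 3.12]. Speed limits (rad/s): [2.57, 2.57, 3.01, 3.14, 3.14, 3.14].

### API

Orientations are given as a unit quaternion [w, x, y, z].
In Python, from bench import ctrl gives the robot as it stands. The module is installed in compiled form; this text tells all that it offers.
- The arm moves only by the tool move_arm, never from a script. Its argument "plan" is one flat list of numbers, 6 for each row, row after row: the shift along the world's x, y, z in units of 50 mm (1.0 is 50 mm), then the turn, a rotation vector about the world's x, y, z in rad. A call has 1 to 10 rows; each row is the pose to reach, as a shift and turn from the pose commanded when the call began; what a row does not reach only later rows make up. A row lasts 1/8 s, in which the tool goes at most 62.5 mm and 10.7 degrees, less where a joint would pass 70% of its speed; a pose out of reach is approached as far as the arm can. A call with a gripper value outside its range is refused whole. "grip" is the finger opening in mm, from 0 to 85.4, set as the call begins (left out, the last holds). The fingers move at their own pace and stop on an object; the grip force is fixed at half the most. Time passes only in rows, so rows that repeat a pose let the fingers close. It gives the time, the measured TCP pose, the force, the opening and the grip force at its end, in the units of the state.
- ctrl.get_obs(): the state, without advancing time (a new reading comes with each control period).
- ctrl.camera(name): name is "scene" or "top" or "wrist"; returns a dict with "pixels" (400x640x3 uint8, red, green, blue), "fx", "fy", "cx", "cy" (pixels), "origin" and "attitude" of the camera in the world. Camera axes: x right, y down, z forward; pixel columns grow to the right and rows downward; lengths in m; the calibration is good to about 2 mm. A picture is of the moment at which its call begins. There is no depth.
- ctrl.hand_in(): hands the job in; it is judged then, once.
The state is a dict: "time_s": time; "q": joint angles; "dq": joint speeds; "joint_efforts": joint torques, N m; "eef_pos": TCP position; "eef_rot": TCP orientation; "wrist_force": force on the tool from outside, world axes, zero at the start; "torque": the same for the moment, N m; "opening": opening from 0.0 (shut) to 1.0 (fully open); "grasp_force": force on a finger pad.
Only numpy, scipy, OpenCV 4.12 (cv2) and the standard library are available. Lean on these libraries where they do the work, as an engineer would, in place of code of your own. Each camera call takes 0.05 s, during which the arm holds its last target. There are 200 camera calls.

## Working session

There is one attempt and no reset: what is moved stays moved. The work goes in short steps, Python scripts to look and compute and a tool call to move; the robot and the scene stay as the last step left them, time stands still between calls to the robot, and variables do not carry over. Pictures are saved under pics/ and viewed, at most 10 in all, crops included, and the job is handed in when it is done.

Besides the shell and the picture viewer there is one more tool, called after "Emit:" in YAML: its name, and indented under it one key for each argument. move_arm: Moves the arm, as the interface text tells. Its arguments: {"type":"object","properties":{"plan":{"type":"array"},"grip":{"type":"number"}},"required":["plan"]}

```bash
mkdir -p pics; cat > h.py <<'E'
import numpy as np, cv2
from bench import ctrl
from scipy.spatial.transform import Rotation as R
def cam(n,save=None):
    c=ctrl.camera(n)
    if save: cv2.imwrite('pics/'+save,c['pixels'][:,:,::-1]); np.savez('pics/'+save[:-4]+'.npz',**{k:np.array(v) for k,v in c.items()})
    return c
def att(c):
    a=np.array(c['attitude'],float)
    return a if a.shape==(3,3) else R.from_quat(a[[1,2,3,0]]).as_matrix()
def ray(c,u,v):
    d=att(c)@np.array([(u-c['cx'])/c['fx'],(v-c['cy'])/c['fy'],1]); return np.array(c['origin']),d
def onz(c,u,v,z):
    o,d=ray(c,u,v); return o+d*(z-o[2])/d[2]
def proj(c,p):
    q=att(c).T@(np.array(p)-c['origin']); return c['fx']*q[0]/q[2]+c['cx'],c['fy']*q[1]/q[2]+c['cy']
E
python3 - <<'E'
from h import *
for n in ('scene','top'):
    c=cam(n,n+'0.png'); print(n,c['origin'],c['attitude'],c['fx'],c['fy'],c['cx'],c['cy'])
print(ctrl.get_obs())
E
```

```text
scene [1.28126891 0.43405951 0.60422856] [-0.25192196  0.44922247  0.74363761 -0.42630693] 405.0634029718013 405.0634029718013 323.52664240401117 205.12709238678997
top [0.41187777 0.0572689  1.17669459] [-0.05593344  0.70658428 -0.70340021  0.05327531] 371.97078714973696 371.97078714973696 323.57574019205083 199.49664784433077
{'time_s': 0.1, 'q': array([-1.55633350e+00,  1.81473944e-01,  1.60789114e+00,  2.49988510e-05,
        1.35381162e+00, -2.06273146e-01]), 'dq': array([-9.45314419e-04, -2.79244127e-03, -2.05972049e-03, -8.97673015e-05,
       -3.60953770e-04,  4.07917247e-04]), 'joint_efforts': array([-3.37536731e-04, -4.45882308e+01, -3.52238917e+01, -2.44550920e-04,
        4.14325419e-03, -1.03670749e-05]), 'eef_pos': array([ 0.12592765, -0.56053861,  0.23047835]), 'eef_rot': array([-7.87218433e-04,  9.93915619e-01,  1.10141337e-01,  8.79911705e-05]), 'wrist_force': array([-0.23493998,  0.36439246, -0.2937111 ]), 'torque': array([-0.00360694, -0.02422696, -0.02090749]), 'grasp_force': 0.0, 'opening': 1.002749056452371}
```

View pics/scene0.png

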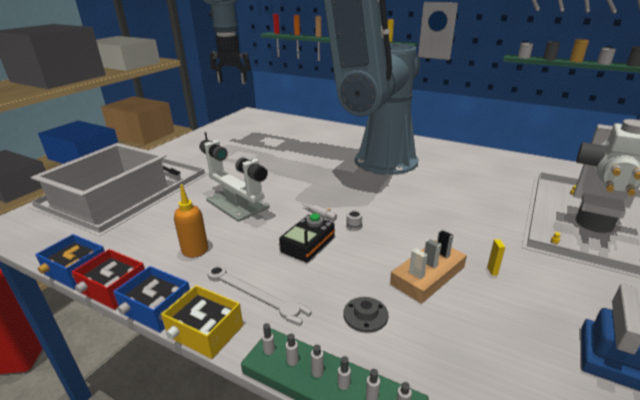

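View pics/top0.png

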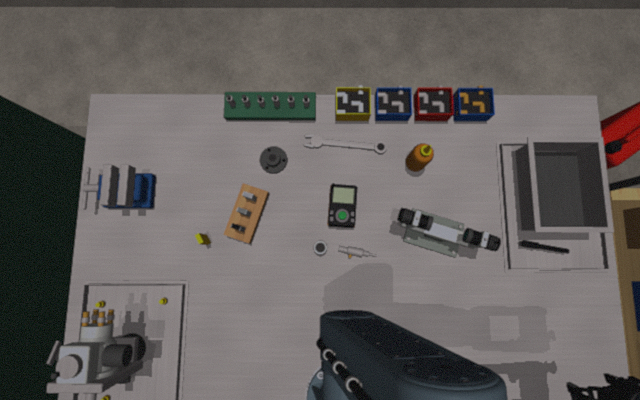

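The top view has the block at about (247,213), with the dark glass in the pocket nearest the robot at (238,228). The handset button is at (343,215) and the head's barrels are at (413,215) and (482,240). I'll zoom in on this area.

```bash
python3 - <<'E'
from h import *
t=cv2.imread('pics/top0.png')
a=cv2.resize(t[175:255,215:305],None,fx=5,fy=5,interpolation=cv2.INTER_CUBIC)
b=cv2.resize(t[175:265,325:510],None,fx=4,fy=4,interpolation=cv2.INTER_CUBIC)
a=cv2.resize(t[175:255,220:280],(300,400),interpolation=cv2.INTER_CUBIC)
out=np.zeros((560,800,3),np.uint8); 
s=cv2.imread('pics/scene0.png')
out[:180*2,:740][:360]=b
s1=cv2.resize(s[225:305,385:515],None,fx=3,fy=3)  # 390x240
out=np.zeros((600,800,3),np.uint8); out[:360,:740]=b
out[360:600,:390]=s1; 
a=cv2.resize(t[180:248,220:275],None,fx=3.5,fy=3.5); out[360:360+a.shape[0],400:400+a.shape[1]]=a
s2=cv2.resize(s[130:220,190:280],None,fx=2.2,fy=2.2); out[360:360+s2.shape[0],598:598+s2.shape[1]]=s2
cv2.imwrite('pics/crop0.png',out)
c=dict(np.load('pics/top0.npz'));sc=dict(np.load('pics/scene0.npz'))
def blob(img,lo,hi,box):
    hsv=cv2.cvtColor(img,cv2.COLOR_BGR2HSV);m=cv2.inRange(hsv,lo,hi);k=np.zeros_like(m);k[box[1]:box[3],box[0]:box[2]]=1;m=m*k
    n,_,st,ce=cv2.connectedComponentsWithStats(m);i=1+np.argmax(st[1:,4]);return ce[i],st[i],m
g,st,_=blob(t,(45,80,40),(85,255,255),(325,200,360,230));print('btn top',g,st,onz(c,*g,.066))
g2,st,_=blob(s,(45,80,40),(85,255,255),(300,205,330,230));print('btn scene',g2,st,onz(sc,*g2,.066))
w,st,m=blob(t,(5,60,60),(25,255,255),(220,175,275,250));print('wood',w,st)
print(cv2.minAreaRect(cv2.findNonZero(m)))
for p in cv2.boxPoints(cv2.minAreaRect(cv2.findNonZero(m))): print(p,onz(c,*p,.036))
E
```

```text
btn top [341.76923077 214.84615385] [338 211   8   9  52] [0.5385553  0.00702919 0.066     ]
btn scene [314.484375 216.625   ] [310 213  10   8  64] [0.54087748 0.0097981  0.066     ]
wood [245.8792198  213.57464366] [ 224  183   45   61 1333]
((245.77183532714844, 212.96517944335938), (28.049922943115234, 56.13208770751953), 20.772254943847656)
[222.7048  234.23285] [0.4806805  0.37034407 0.036     ]
[242.61227 181.74948] [0.64476539 0.31562201 0.036     ]
[268.83887 191.69751] [0.61350249 0.23264258 0.036     ]
[248.9314  244.18088] [0.45079816 0.28890493 0.036     ]
```

View pics/crop0.png

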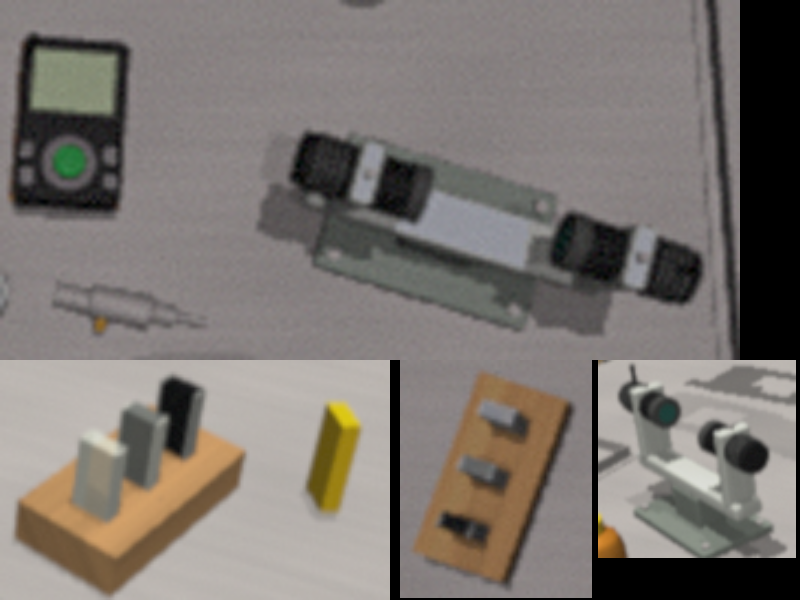

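The dark glass stands in the pocket nearest the robot, and the yellow bar is separate, out on the table. The barrels are the black cylinders at either end of the head. I'll measure the head next.

```bash
python3 - <<'E'
from h import *
t=cv2.imread('pics/top0.png');c=dict(np.load('pics/top0.npz'))
m=(t.max(2)<75).astype(np.uint8); k=np.zeros_like(m);k[200:260,390:508]=1;m*=k
n,_,st,ce=cv2.connectedComponentsWithStats(m)
for i in range(1,n):
    if st[i,4]>30: print(st[i],ce[i],onz(c,*ce[i],.145))
# hand-read from crop (4x, offset 325,175): corner pairs of inner ends / outer ends of barrels
f=lambda p:onz(c,325+p[0]/4,175+p[1]/4,.145)[:2]
L=[f(p) for p in ((310,133),(293,190),(434,170),(420,220))]
Rr=[f(p) for p in ((564,214),(553,266),(702,250),(688,302))]
for a in (L,Rr): print([x.round(4) for x in a],np.mean(a,0))
mid=(np.mean(L,0)+np.mean(Rr,0))/2;d=np.mean(Rr,0)-np.mean(L,0);print('beam',mid,np.degrees(np.arctan2(d[1],d[0])),np.linalg.norm(d))
s=dict(np.load('pics/scene0.npz'));print(proj(s,[*mid,.145]))
E
```

```text
[504 200   4  51  81] [505.81481481 222.7037037 ] [ 0.50961407 -0.44455514  0.145     ]
[397 208  62  44 527] [418.59582543 228.17267552] [ 0.49333994 -0.20217265  0.145     ]
[417 214  16  16 175] [425.10285714 221.85142857] [ 0.51098871 -0.22084275  0.145     ]
[462 228  21  21 304] [472.01973684 237.83223684] [ 0.46734837 -0.34851973  0.145     ]
[485 235  16  16 177] [492.93785311 242.94350282] [ 0.45359491 -0.40522926  0.145     ]
[array([ 0.5488, -0.1591]), array([ 0.5088, -0.1462]), array([ 0.5232, -0.2446]), array([ 0.4884, -0.2335])] [ 0.51733465 -0.19589491]
[array([ 0.493 , -0.3333]), array([ 0.4572, -0.3238]), array([ 0.4686, -0.427 ]), array([ 0.433, -0.415])] [ 0.46296181 -0.37479858]
beam [ 0.49014823 -0.28534674] -106.90520307691351 0.18698375999942338
(np.float64(230.0800744911436), np.float64(157.99929000822775))
```

Emit:
move_arm:
  plan: [0.8, 1.2, 0.4, 0, 0, 0, 1.6, 2.2, 0.8, 0, 0, 0.1, 2.4, 3.4, 0.8, 0, 0, 0.25, 3.2, 4.5, 0.8, 0, 0, 0.4, 4.0, 5.6, 0.8, 0, 0, 0.55, 4.8, 6.7, 0.8, 0, 0, 0.7, 5.6, 7.8, 0.8, 0, 0, 0.85, 6.4, 8.9, 0.8, 0, 0, 1.0, 7.2, 10.0, 0.8, 0, 0, 1.1, 8.27, 11.37, 0.4, 0, 0, 1.1]
  grip: 0

```text
time_s: 1.35
eef_pos: [0.49, -0.0575, 0.2633]
eef_rot: [0.001, 0.789, 0.614, 0.0]
wrist_force: [0.2, -1.0, 0.2]
opening: -0.0
grasp_force: 0.0
```

Emit:
move_arm:
  plan: [0.5, 0.65, 0, 0, 0, 0, 1.0, 1.3, -1, 0, 0, 0, 1.0, 1.3, -2, 0, 0, 0, 1.0, 1.3, -2, 0, 0, 0, 1.0, 1.3, -2, 0, 0, 0]

```text
time_s: 1.98
eef_pos: [0.5395, 0.0052, 0.1644]
eef_rot: [0.001, 0.79, 0.613, 0.0]
wrist_force: [0.2, -0.2, -0.3]
opening: 0.001
grasp_force: 0.0
```

```bash
python3 - <<'E'
from h import *
c=cam('wrist','w1.png')
print(c['origin'],c['attitude'],ctrl.get_obs()['eef_pos'])
t=c['pixels'][:,:,::-1].copy();hsv=cv2.cvtColor(t,cv2.COLOR_BGR2HSV);m=cv2.inRange(hsv,(45,80,40),(85,255,255))
n,_,st,ce=cv2.connectedComponentsWithStats(m)
for i in range(1,n):
    if st[i,4]>100: print(st[i],ce[i],onz(c,*ce[i],.066))
E
```

```text
[0.5565521  0.06941979 0.3074342 ] [ 0.13051718  0.98353829 -0.12392128 -0.01616234] [0.54018668 0.00494158 0.16528569]
[299 184  29  29 645] [312.70077519 197.8       ] [0.53925929 0.00736701 0.066     ]
```

View pics/w1.png

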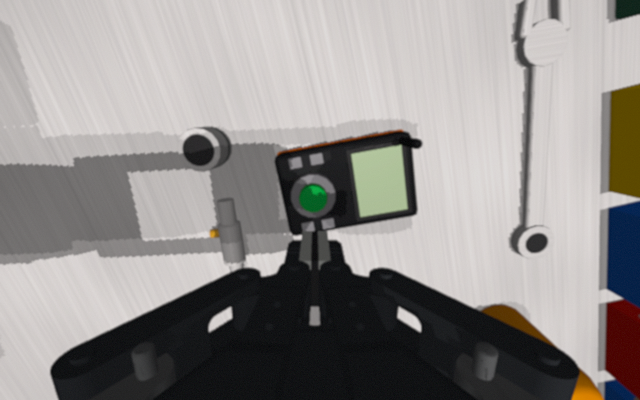

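The wrist view shows the shut fingertips just short of the green button at (313,198). I'll press it.

Emit:
move_arm:
  plan: [0, 0.04, -0.8, 0, 0, 0, 0, 0.04, -1.6, 0, 0, 0, 0, 0.04, -1.9, 0, 0, 0, 0, 0.04, -2.0, 0, 0, 0, 0, 0.04, -2.06, 0, 0, 0, 0, 0.04, -2.11, 0, 0, 0, 0, 0.04, -2.11, 0, 0, 0, 0, 0.04, -2.11, 0, 0, 0]

```text
time_s: 3.02
eef_pos: [0.5398, 0.0071, 0.0635]
eef_rot: [0.001, 0.789, 0.614, -0.0]
wrist_force: [-19.9, -0.4, 38.5]
opening: -0.005
grasp_force: 19.4
```

```bash
python3 - <<'E'
from h import *
o=ctrl.get_obs();print(o['eef_pos'],o['wrist_force'],o['torque'],o['grasp_force'])
s=cam('scene','s2.png')['pixels'][:,:,::-1];w=cam('wrist','w2.png')['pixels'][:,:,::-1]
out=np.zeros((600,800,3),np.uint8)
out[:400,:400]=cv2.resize(s[180:260,275:355],(400,400),interpolation=cv2.INTER_CUBIC)
s0=cv2.imread('pics/scene0.png');out[400:600,:200]=cv2.resize(s0[190:250,280:340],(200,200))
out[:400,400:]=cv2.resize(w[100:300,220:420],(400,400))
cv2.imwrite('pics/c2.png',out)
E
```

```text
[0.53980686 0.00710381 0.0634541 ] [-19.85055494  -0.43549012  38.47515897] [ 0.13176253  3.47568547 -0.01558692] 19.417538983980194
```

View pics/c2.png

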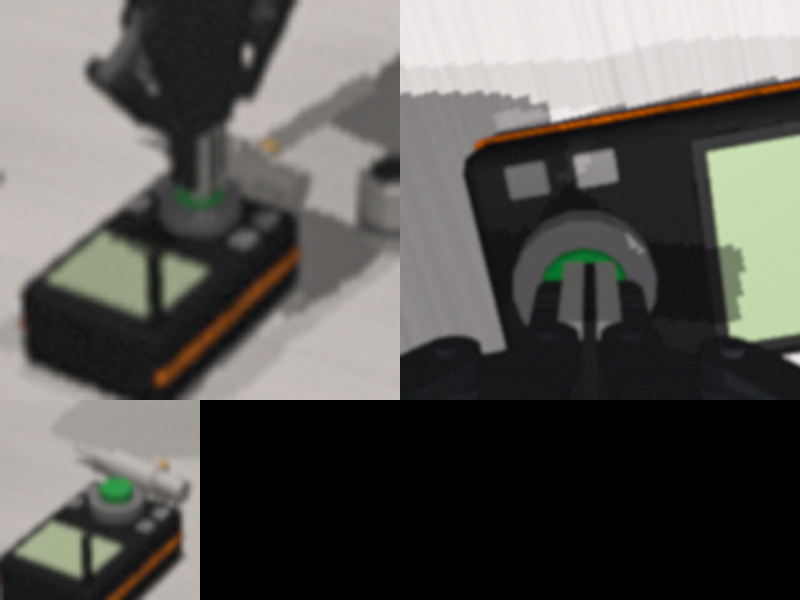

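The button is down, roughly flush with its collar, at 38 N. I'll back off in steps to measure the travel by force and confirm it was fully pressed.

Emit:
move_arm:
  plan: [0, 0, 0.09, 0, 0, 0, 0, 0, 0.09, 0, 0, 0, 0, 0, 0.09, 0, 0, 0]

```text
time_s: 3.5
eef_pos: [0.5408, 0.0071, 0.0639]
eef_rot: [0.002, 0.79, 0.613, 0.001]
wrist_force: [-1.6, 0.4, 11.0]
opening: -0.002
grasp_force: 5.9
```

Emit:
move_arm:
  plan: [0, 0, 0.04, 0, 0, 0, 0, 0, 0.04, 0, 0, 0, 0, 0, 0.04, 0, 0, 0]

```text
time_s: 3.88
eef_pos: [0.5403, 0.0073, 0.0646]
eef_rot: [0.001, 0.79, 0.613, 0.001]
wrist_force: [3.6, -0.8, 5.2]
opening: -0.001
grasp_force: 2.2
```

Emit:
move_arm:
  plan: [0, 0, 0.04, 0, 0, 0, 0, 0, 0.04, 0, 0, 0, 0, 0, 0.04, 0, 0, 0]

```text
time_s: 4.25
eef_pos: [0.5388, 0.0077, 0.0657]
eef_rot: [-0.0, 0.79, 0.613, 0.0]
wrist_force: [2.7, -1.2, 2.6]
opening: 0.002
grasp_force: 1.9
```

Emit:
move_arm:
  plan: [0, 0, 0.04, 0, 0, 0, 0, 0, 0.04, 0, 0, 0, 0, 0, 0.04, 0, 0, 0]

```text
time_s: 4.62
eef_pos: [0.5383, 0.0078, 0.0675]
eef_rot: [-0.0, 0.79, 0.613, -0.0]
wrist_force: [2.2, -0.2, 3.2]
opening: -0.002
grasp_force: 1.4
```

Emit:
move_arm:
  plan: [0, 0, 0.03, 0, 0, 0, 0, 0, 0.03, 0, 0, 0, 0, 0, 0.03, 0, 0, 0]

```text
time_s: 5.0
eef_pos: [0.5383, 0.0078, 0.069]
eef_rot: [-0.0, 0.79, 0.613, -0.0]
wrist_force: [0.7, -1.0, 2.2]
opening: -0.0
grasp_force: 1.0
```

Emit:
move_arm:
  plan: [0, 0, 0.03, 0, 0, 0, 0, 0, 0.03, 0, 0, 0, 0, 0, 0.03, 0, 0, 0]

```text
time_s: 5.38
eef_pos: [0.5383, 0.0078, 0.0704]
eef_rot: [-0.0, 0.79, 0.613, -0.0]
wrist_force: [-0.6, 0.4, 0.2]
opening: -0.002
grasp_force: 0.0
```

The button gave about 6 mm of travel (0.0635 m to 0.0695 m) and has sprung back. Next stop is above the dark glass.

Emit:
move_arm:
  plan: [0, 0, 1, 0, 0, 0, 0, 0.3, 2.1, 0, 0, 0.15, 0, 1.3, 2.8, 0, 0, 0.32, -0.1, 2.3, 2.8, 0, 0, 0.5, -0.3, 3.3, 2.8, 0, 0, 0.68, -0.4, 4.3, 2.8, 0, 0, 0.86, -0.6, 5.2, 2.8, 0, 0, 1.04, -0.7, 6.0, 2.8, 0, 0, 1.2, -0.77, 6.2, 2.8, 0, 0, 1.36, -0.77, 6.2, 2.8, 0, 0, 1.5]
  grip: 85

```text
time_s: 6.62
eef_pos: [0.4993, 0.3188, 0.2103]
eef_rot: [-0.001, 0.156, 0.988, -0.0]
wrist_force: [-0.2, 0.4, -0.1]
opening: 0.997
grasp_force: 0.0
```

Emit:
move_arm:
  plan: [0, 0, 0, 0, 0, 0, 0, 0, 0, 0, 0, 0]

```text
time_s: 6.88
eef_pos: [0.5002, 0.3175, 0.2106]
eef_rot: [-0.0, 0.161, 0.987, -0.0]
wrist_force: [-0.7, -0.1, 0.8]
opening: 0.993
grasp_force: 0.0
```

```bash
python3 - <<'E'
from h import *
c=cam('wrist','w3.png');o=ctrl.get_obs()
print(c['origin'],o['eef_pos'],o['eef_rot'],o['q'],o['opening'])
for z in(.036,.092): print(z,[np.round(proj(c,[.5003+dx,.3178+dy,z])) for dx,dy in((0,0),(.0474,-.0158))])
E
```

```text
[0.43835829 0.33859412 0.35367175] [0.50028865 0.31739501 0.21067704] [-1.06384542e-04  1.61010582e-01  9.86952672e-01 -7.17689313e-05] [ 3.65196312e-01  2.37714641e-01  1.58217866e+00 -1.76174481e-05
  1.32195544e+00 -8.82166652e-01] 0.9940467870514899
0.036 [array([314., 182.]), array([314., 222.])]
0.092 [array([314., 193.]), array([314., 241.])]
```

View pics/w3.png

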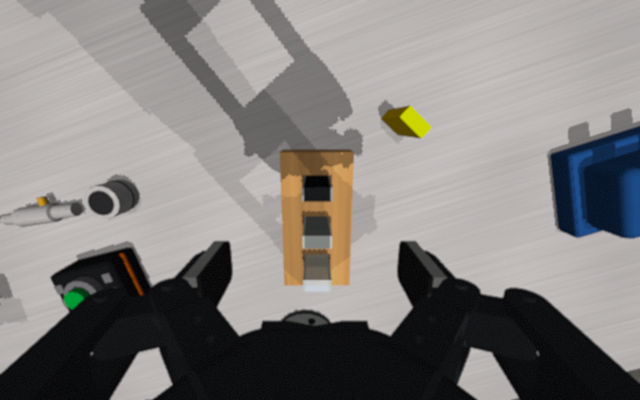

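The wrist view shows the block square to the image, with the dark glass at about (317,188). It sits about 3 px right of my prediction, so I'll refine from the wood edges and the dark blob.

```bash
python3 - <<'E'
from h import *
c=dict(np.load('pics/w3.npz'));t=cv2.imread('pics/w3.png');hsv=cv2.cvtColor(t,cv2.COLOR_BGR2HSV)
m=cv2.inRange(hsv,(5,90,60),(22,255,255))
ps=[]
for v in range(165,284,10):
    x=np.where(m[v,265:370])[0]+265; a=onz(c,x.min(),v+.5,.036);b=onz(c,x.max()+1,v+.5,.036);ps.append((a+b)/2);print(v,x.min(),x.max(),np.linalg.norm(a-b).round(4),end=' | ')
ps=np.array(ps)[:,:2];d=np.linalg.svd(ps-ps.mean(0))[2][0];d*=np.sign(d[0]);print('\ncentreline',ps.mean(0),d,np.degrees(np.arctan2(d[1],d[0])))
y=np.where(m[:,290])[0];y=y[(y>130)&(y<300)];print('rows',y.min(),y.max(),[onz(c,317,v,.036) for v in (y.min(),y.max()+1)])
g=cv2.cvtColor(t,cv2.COLOR_BGR2GRAY)
for v in range(160,212,4): print(v,g[v,298:338:2])
print(g[165:215,317])
E
```

```text
165 281 352 0.0824 | 175 281 352 0.0832 | 185 281 352 0.084 | 195 281 351 0.0836 | 205 282 351 0.0832 | 215 282 351 0.0841 | 225 283 350 0.0825 | 235 283 350 0.0833 | 245 283 349 0.0829 | 255 284 349 0.0825 | 265 284 349 0.0834 | 275 284 348 0.083 | 
centreline [0.54799668 0.30526197] [ 0.94814275 -0.3178448 ] -18.532637563443615
rows 150 284 [array([0.46676432, 0.33247134, 0.036     ]), array([0.63009281, 0.27807936, 0.036     ])]
160 [ 96  84  77  80  80  79  78  79  79  83  82  80  83  89  95 109 112 109
 112 114]
164 [ 99  96  94  79  79  80  79  79  80  80  82  79  81  93  93  97 105 109
 118 129]
168 [ 98  97  96  97  93  83  80  78  80  80  80  94 127 138 145 151 148 151
 168 170]
172 [100  96  94  97 101  98  86  81  81  81  82  79  82  87  88 124 150 148
 153 162]
176 [142 135  79  64  37  26  26  25  17  21  19  23  20  21  26  60  84 136
 153 153]
180 [155 137  78  52   9   2   3   6   6   4   5   6   4   1   1  29  72 141
 153 154]
184 [155 148  96  35   0   1   4   7   0   0   5   1   1   6   0  14  59 129
 153 153]
188 [155 148 111  49  25  24  22  19  24  25  25  23  23  23  25  25  94 155
 153 154]
192 [156 145 120  63  21  24  27  26  25  27  28  27  27  30  25  30 105 160
 153 152]
196 [138 132 144  84  22  25  25  29  24  26  26  25  25  27  22  26 107 157
 154 154]
200 [137 133 149  87  46  48  46  46  48  48  46  45  46  50  50  50 105 157
 153 154]
204 [138 132 129 134 138 136 135 138 140 139 135 134 131 143 148 151 149 150
 153 153]
208 [137 132 129 136 140 136 135 138 138 136 137 134 133 143 148 151 148 149
 153 152]
[ 81  82  82  80  82  80  82  82  80  70  47  22   9   7   4   6   3   4
   9   8   3  10  16  27  30  27  26  25  25  27  25  27  24  26  24  47
  88 123 136 136 137 139 137 138 138 132 110  89  82  81]
```

Emit:
move_arm:
  plan: [0.02, 0.055, -0.6, 0, 0, 0, 0.02, 0.055, -1.3, 0, 0, 0, 0.02, 0.055, -2.0, 0, 0, 0, 0.02, 0.055, -2.6, 0, 0, 0, 0.02, 0.055, -3.0, 0, 0, 0, 0.02, 0.055, -3.11, 0, 0, 0, 0.02, 0.055, -3.11, 0, 0, 0, 0.02, 0.055, -3.11, 0, 0, 0]

```text
time_s: 7.92
eef_pos: [0.5023, 0.3208, 0.0567]
eef_rot: [0.001, 0.16, 0.987, 0.001]
wrist_force: [-1.0, 0.6, -0.9]
opening: 0.995
grasp_force: 0.0
```

```bash
python3 - <<'E'
from h import *
c=cam('wrist','w4.png');s=cam('scene','s4.png')
out=np.zeros((600,800,3),np.uint8);out[:400,:640]=c['pixels'][:,:,::-1]
out[400:,:260]=cv2.resize(s['pixels'][225:305,385:489,::-1],(260,200));cv2.imwrite('pics/c4.png',out)
E
```

```text
(no output)
```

View pics/c4.png

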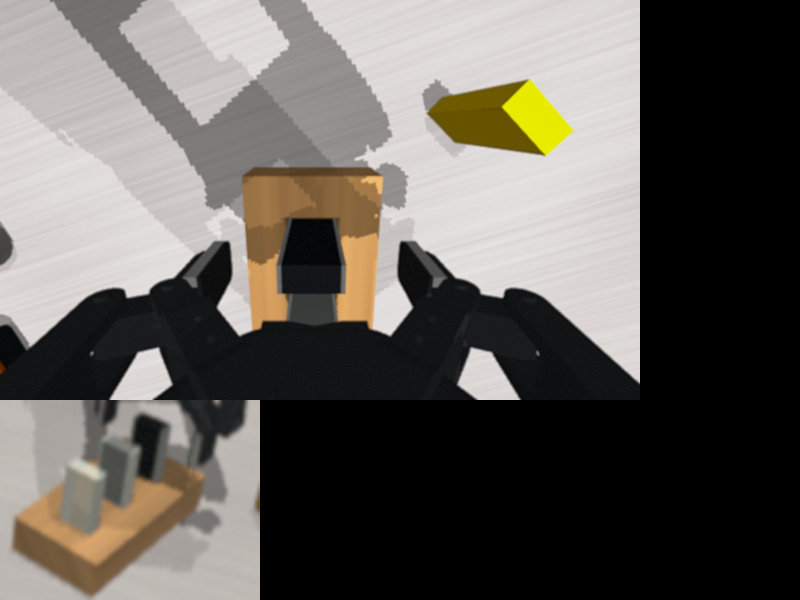

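The glass is centred between the open fingers: its top spans columns 277–346 against a gripper centre of 314. I'll check the alignment along the block axis.

```bash
python3 - <<'E'
from h import *
c=dict(np.load('pics/w4.npz'));o=ctrl.get_obs();p=o['eef_pos'];print(p)
print(proj(c,[p[0],p[1],.092]))
for v in (265,279,293): print(onz(c,311.5,v,.092)-[p[0],p[1],.092])
E
```

```text
[0.50206095 0.32075097 0.05648174]
(np.float64(313.1577972240511), np.float64(279.05897023298974))
[-0.00664522  0.00147056  0.        ]
[-0.0002557  -0.00067384  0.        ]
[ 6.32639896e-03 -2.88287414e-03  1.38777878e-17]
```

Aligned to within 1 mm. Closing the fingers.

Emit:
move_arm:
  plan: [0, -0.015, 0, 0, 0, 0, 0, -0.015, 0, 0, 0, 0, 0, -0.015, 0, 0, 0, 0, 0, -0.015, 0, 0, 0, 0, 0, -0.015, 0, 0, 0, 0, 0, -0.015, 0, 0, 0, 0, 0, -0.015, 0, 0, 0, 0, 0, -0.015, 0, 0, 0, 0]
  grip: 10

```text
time_s: 9.02
eef_pos: [0.5015, 0.3198, 0.0555]
eef_rot: [0.0, 0.16, 0.987, 0.0]
wrist_force: [0.1, -0.6, 3.9]
opening: 0.34
grasp_force: 59.4
```

Emit:
move_arm:
  plan: [0, 0, 0.3, 0, 0, 0, 0, 0, 0.8, 0, 0, 0, 0, 0, 1.6, 0, 0, 0, 0, 0, 2.6, 0, 0, 0, 0, 0, 3.6, 0, 0, 0, 0, -0.5, 4.4, 0, 0, -0.1, 0, -1.3, 4.6, 0, 0, -0.25, 0, -2.2, 4.6, 0, 0, -0.4, 0, -3.1, 4.6, 0, 0, -0.55, 0, -4.0, 4.6, 0, 0, -0.7]

```text
time_s: 10.28
eef_pos: [0.5007, 0.1184, 0.2859]
eef_rot: [0.0, 0.491, 0.871, 0.0]
wrist_force: [0.7, -0.4, -0.6]
opening: 0.342
grasp_force: 59.2
```

Emit:
move_arm:
  plan: [0, -0.8, 0, 0, 0, -0.1, 0, -1.6, 0, 0, 0, -0.2, 0, -2.4, 0, 0, 0, -0.3, 0, -3.2, 0, 0, 0, -0.4, 0, -4.0, 0, 0, 0, -0.5, 0, -4.8, 0, 0, 0, -0.6, 0, -5.6, 0, 0, 0, -0.7, -0.1, -6.4, 0, 0, 0, -0.8, -0.2, -7.0, 0, 0, 0, -0.84, -0.2, -7.0, 0, 0, 0, -0.84]

```text
time_s: 11.52
eef_pos: [0.4905, -0.2319, 0.2855]
eef_rot: [-0.0, 0.803, 0.596, -0.0]
wrist_force: [-0.5, 0.9, -1.4]
opening: 0.342
grasp_force: 59.2
```

Emit:
move_arm:
  plan: [0, 0, 0, 0, 0, 0, 0, 0, 0, 0, 0, 0]

```text
time_s: 11.78
eef_pos: [0.4914, -0.2292, 0.2855]
eef_rot: [-0.0, 0.801, 0.598, 0.0]
wrist_force: [0.8, 0.3, -0.6]
opening: 0.341
grasp_force: 59.2
```

```bash
python3 - <<'E'
from h import *
c=cam('wrist','w5.png');o=ctrl.get_obs();t=cam('top','t5.png');s=cam('scene','s5.png')
print(c['origin'],o['eef_pos'],o['eef_rot'],o['opening'],o['grasp_force'],R.from_quat(o['eef_rot'][[1,2,3,0]]).as_matrix()[:,0])
for z in(.145,.166): print(z,[np.round(proj(c,[.4901+.2909*k,-.2853+.9568*k,z])) for k in(-.14,-.05,0,.05,.14)])
out=np.zeros((600,800,3),np.uint8);out[:400,:640]=c['pixels'][:,:,::-1]
out[400:,:300]=cv2.resize(s['pixels'][110:230,170:350,::-1],(300,200));out[400:,320:620]=cv2.resize(t['pixels'][170:270,370:520,::-1],(300,200));cv2.imwrite('pics/c5.png',out)
E
```

```text
[ 0.5110692  -0.16573533  0.428528  ] [ 0.4914509  -0.22924622  0.28544579] [-2.33798142e-05  8.01369887e-01  5.98169118e-01  9.75815672e-05] 0.3419230983882253 59.22487914562225 [2.84387393e-01 9.58709433e-01 1.84368025e-04]
0.145 [array([325., 344.]), array([327., 278.]), array([327., 238.]), array([328., 193.]), array([330., 103.])]
0.166 [array([326., 357.]), array([327., 289.]), array([328., 246.]), array([329., 198.]), array([331., 101.])]
```

View pics/c5.png

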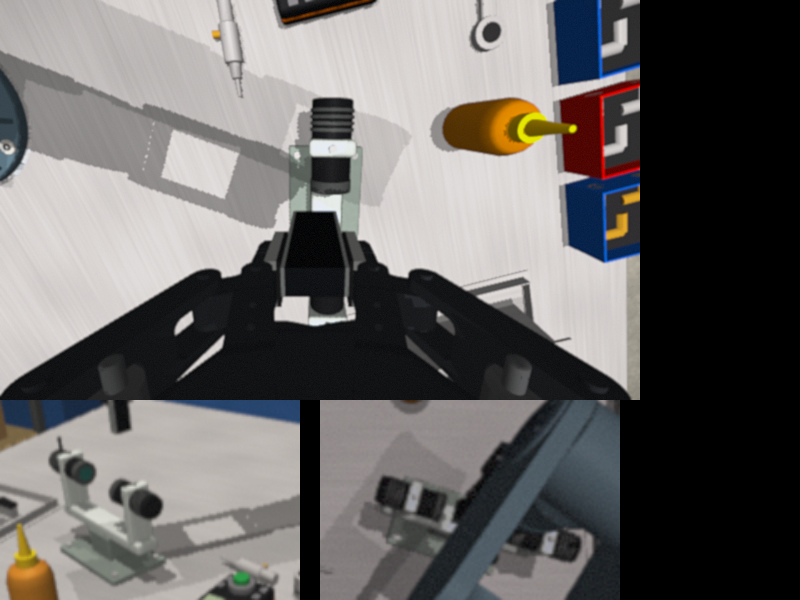

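The glass is firmly held and square in the hand. The near barrel runs from (332,98) to (331,190), about 3 px right of prediction, so the beam lies about 2–3 mm further out. I'll move over the gap, come partway down, then check again.

Emit:
move_arm:
  plan: [0, -0.6, 0, 0, 0, 0, 0.01, -1.14, 0, 0, 0, 0, 0.01, -1.14, -0.5, 0, 0, 0, 0.01, -1.14, -0.9, 0, 0, 0, 0.01, -1.14, -1.2, 0, 0, 0, 0.01, -1.14, -1.2, 0, 0, 0, 0.01, -1.14, -1.2, 0, 0, 0]

```text
time_s: 12.8
eef_pos: [0.4922, -0.2877, 0.2261]
eef_rot: [0.001, 0.802, 0.598, 0.0]
wrist_force: [-0.6, -0.3, -0.3]
opening: 0.343
grasp_force: 59.3
```

```bash
python3 - <<'E'
from h import *
c=cam('wrist','w6.png');o=ctrl.get_obs();p=o['eef_pos'];s=cam('scene','s6.png')
x=R.from_quat(o['eef_rot'][[1,2,3,0]]).as_matrix()[:,0]
print(p,x,o['wrist_force'])
for z in(.145,.166): print(z,[np.round(proj(c,[p[0]+x[0]*k,p[1]+x[1]*k,z])) for k in(-.14,-.05,0,.05,.14)])
print('scene beam at tcp xy',proj(s,[p[0],p[1],.145]),proj(s,[p[0],p[1],p[2]-.0435]))
out=np.zeros((600,800,3),np.uint8);out[:400,:640]=c['pixels'][:,:,::-1]
out[400:,:300]=cv2.resize(s['pixels'][110:210,180:330,::-1],(300,200),interpolation=cv2.INTER_CUBIC);cv2.imwrite('pics/c6.png',out)
E
```

```text
[ 0.49229418 -0.28775871  0.22639369] [ 2.85850120e-01  9.58274023e-01 -7.77652385e-04] [ 0.60945303  0.59767694 -0.64896411]
0.145 [array([314., 344.]), array([314., 260.]), array([314., 205.]), array([314., 145.]), array([314.,  16.])]
0.166 [array([314., 362.]), array([314., 272.]), array([314., 213.]), array([314., 147.]), array([313.,   4.])]
scene beam at tcp xy (np.float64(228.8983567217298), np.float64(158.1202373701768)) (np.float64(227.1317500793162), np.float64(145.3681667896498))
```

View pics/c6.png

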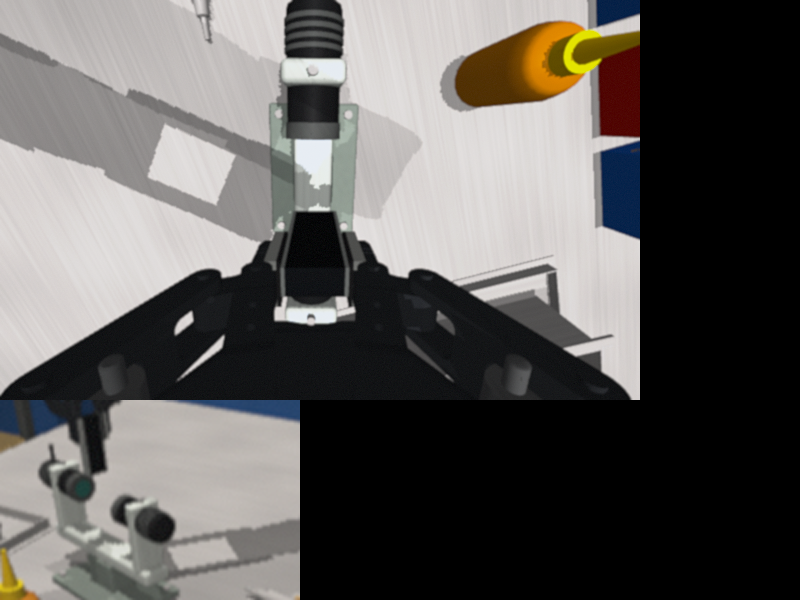

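Barrel centre is at column 314, matching the hand's column of 314. The near inner barrel end is at row 137, so the gap's middle is about 5 mm back towards +y. Final descent, with that small correction.

Emit:
move_arm:
  plan: [0.02, 0.08, -0.2, 0, 0, 0, 0.02, 0.08, -0.5, 0, 0, 0, 0.02, 0.08, -0.8, 0, 0, 0, 0.02, 0.08, -1.0, 0, 0, 0, 0.02, 0.08, -1.15, 0, 0, 0, 0.02, 0.08, -1.15, 0, 0, 0, 0.02, 0.08, -1.15, 0, 0, 0, 0.02, 0.08, -1.15, 0, 0, 0, 0.02, 0.08, -1.15, 0, 0, 0]

```text
time_s: 14.02
eef_pos: [0.493, -0.2835, 0.1682]
eef_rot: [0.0, 0.802, 0.598, 0.0]
wrist_force: [0.4, 0.2, -0.5]
opening: 0.342
grasp_force: 59.3
```

```bash
python3 - <<'E'
from h import *
w=cam('wrist','w7.png')['pixels'][:,:,::-1];s=cam('scene','s7.png')['pixels'][:,:,::-1];o=ctrl.get_obs();print(o['eef_pos'],o['eef_rot'],o['wrist_force'],o['opening'],o['grasp_force'])
out=np.zeros((600,800,3),np.uint8);out[:320,:400]=cv2.resize(s[120:200,190:290],(400,320),interpolation=cv2.INTER_CUBIC)
out[:300,400:]=cv2.resize(w[50:350,120:520],(400,300));cv2.imwrite('pics/c7.png',out)
E
```

```text
[ 0.49286097 -0.28339196  0.16804377] [2.08308127e-04 8.01848879e-01 5.97526844e-01 3.73638165e-05] [ 0.50501777 -0.22024123  0.23801098] 0.3454173750629947 59.328598380088806
```

View pics/c7.png

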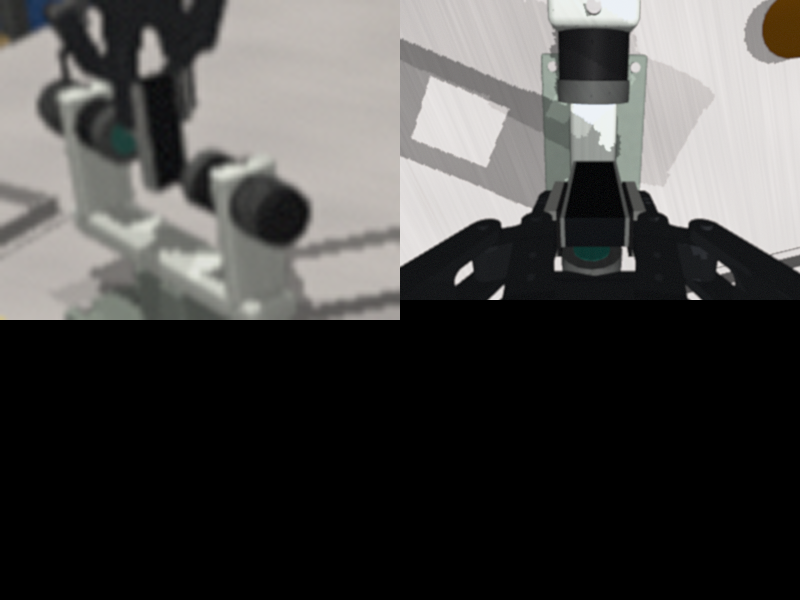

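The glass is upright between the two lenses and centred on the barrels (column 594 against 596). Nothing is touching it and the wrist force is near zero, so I'm handing in.

```bash
python3 -c "
from bench import ctrl; print(ctrl.hand_in())"
```

```text
the job is handed in; nothing more can be done
None
```

I pressed the zero button fully down and let it up with the light path empty. The darkest glass is now held by its frosted sides, upright between the lenses with the beam through its lower half. The job is handed in, but no pass or fail verdict came back.

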